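# Zero a coffee grinder's burrs by feel

## Robot

A 6-joint arm with a two-finger parallel gripper is mounted at the origin on a cart in front of the work surface, level with it; the furniture and walls round the work are solid. World frame = base frame: x ahead of the robot, y to its left, z up, the work surface at z = 0. Lengths are in m, angles in degrees, forces in N, time in s.
With the tool pointing down it reaches from about 0.4 to 0.825 m from the base axis. Payload 7 kg.
Tool frame: the origin (TCP) lies midway between the tips of the shut fingers; the grasp point (between the pads) lies 19 mm behind it (r.grip_point_offset is the z of the grasp point in the tool frame, in m); z points along the fingers, y is the line along which they close (so a half turn about z gives the same grasp; the last joint's range is limited). The gripper opens to 88 mm and grips with 3 to 60 N. Pads are 19 mm wide; open, the fingers measure 130 mm over their backs; the gripper's body (78 mm by 193 mm) begins 47 mm behind the grasp point.
Start: joints at [-48.982, 20.546, 0.682, 0, -70.136, -16.507], TCP at [0.28, -0.614, 0.227] pointing down, gripper open.
Joint ranges: [-176.03, 176.03], [-82.01, 121.73], [-58.28, 71.71], [-173.87, 95.51], [-174.79, -0.11], [-173.66, 173.66]. Speed limits (degrees/s): [136.94, 136.94, 172.46, 180, 180, 180].

## Interface

Orientations are given as [roll, pitch, yaw] about the fixed x, y, z axes, in that order (R = Rz(yaw) Ry(pitch) Rx(roll)).
In Python, from plant import r, viewer, recognise, outline_of, pinpoint gives the robot as it stands.
- The arm moves only by the tool move_arm, never from a script. Its argument "targets" is a list of rows, each a list of 2 entries, a list of its own where there are three numbers: the shift along the tool's x, y, z in cm, then the turn, a rotation vector about the tool's x, y, z in rad. A call has 1 to 5 rows; each row is the pose to reach, as a shift and turn from the pose commanded when the call began, along the tool's axes at that moment; what a row does not reach only later rows make up. A row lasts 1/8 s, in which the tool goes at most 62.5 mm and 10.7 degrees, less where a joint would pass 70% of its speed; a pose out of reach is approached as far as the arm can. A call with a gripper value outside its range is refused whole. "jaw" is the finger opening in cm, from 0 to 8.76, set as the call begins (left out, the last holds). The fingers move at their own pace and stop on an object; "squeeze" is the grip in N (left out, the last holds). Time passes only in rows, so rows that repeat a pose let the fingers close. It gives the time, the measured TCP pose, the force, the opening and the grip force at its end, in the units of the state.
- r.get_state(): the state, without advancing time (a new reading comes with each control period).
- viewer.capture(name): name is "scene" or "side" or "wrist"; returns a dict with "image" (384x512x3 uint8, blue, green, red), "intrinsics" (3x3 intrinsics, pixels), "D" ([k1, k2, p1, p2, k3] as OpenCV has them; the pictures are not rectified), "camera_from_world" (4x4, takes a point from world to camera coordinates). Camera axes: x right, y up, looking along -z (the intrinsics and any distortion apply to the point x, -y, -z); pixel columns grow to the right and rows downward; lengths in m; the calibration is good to about 2 mm. A picture is of the moment at which its call begins. There is no depth.
- r.close_job(): hands the job in; it is judged then, once.
Trained networks look in the newest picture that a camera, given by its name, has taken for a name from the list of things; names that differ only in an ending like _2 or _b are one class to them, and where a whole thing is asked for, a point or a joint stands for the part that bears it (a point fixed in the world has none). Each returns a list of dicts, best first, with "score" (0 to 1); they miss things now and then, are a little off and sometimes report something else, mostly with a low value. They report only what shows in the picture. A call takes as long as a camera call.
- recognise(label, camera): "box" ([left, top, right, bottom] in pixels, round what is visible of it).
- outline_of(label, camera): "mask" (384x512 bool, what is visible of it) and "box" ([left, top, right, bottom] in pixels, round what is visible of it).
- pinpoint(label, camera): "location" ([row, column] in pixels: a listed point, or the origin of a listed thing).
The state is a dict: "time_s": time; "joints": joint angles; "qd": joint speeds; "joint_torque": joint torques, N m; "tcp_pos": TCP position; "eef_rot": TCP orientation; "contact_force": force on the tool from outside, world axes, zero at the start; "moment": the same for the moment, N m; "gripper_width": finger opening in m; "gripper_force": force on a finger pad.
Only numpy, scipy, OpenCV 4.12 (cv2) and the standard library are available. Lean on these libraries where they do the work, as an engineer would, in place of code of your own. Each camera call takes 0.05 s, during which the arm holds its last target. There are 200 camera calls.

## Task

The coffee grinder has just been put back together after cleaning, so its scale no longer tells where the burrs meet. Grip the slim knurled setting ring between the scale ring and the hopper, turn it clockwise (seen from above) until you feel the burrs just touch, without straining them, then turn it back anticlockwise by 45 degrees (one long mark of the scale) and let go. Touch only the setting ring, not the fixed rings above and below it, and leave everything else on the worktop where it is.

Things in the scene. Friction and masses are not known exactly. Their poses are not given: they have to be found in the camera images.
- grinder: white coffee grinder that stands firm (cannot shift): base plate 140 x 100 mm, round head 80 mm wide in front of a column 125 mm high; on the head, on one vertical axis, scale ring, setting ring and hopper. Origin on the worktop below that axis; z up, -x to its front, column on its +x side. Heights above the worktop: scale ring 125 to 133 mm, setting ring 133.7 to 143.5, hopper 144 to 181.
- scale_ring: fixed steel ring below the setting ring, 68 mm across, 8 mm high (it stands out 4 mm beyond the setting ring), with 24 marks on its top, 15 degrees apart, every third one longer. Same origin and axes as the grinder.
- hopper: fixed hopper above the setting ring: steel collar, black tube, wooden lid, 52 mm across at the widest (4 mm inside the setting ring's rim all round), its top 181 mm above the worktop. Same origin and axes as the grinder.
- grind_ring: the setting ring: aluminium, knurled, round, 60 mm across, 9.8 mm high. Origin as the grinder's; turns about z only. Its joint angle (grind_ring, rad) counts from where the burrs touch (0), anticlockwise positive; it is not measured, and neither line nor scale shows it. It starts 0.5 to 1.3 rad of clockwise turning before the touch and can go 3 rad anticlockwise from it.
- ring_mark (a point): the dark line on the setting ring's rim, 30 mm from the axis. The ring drags with about 0.2 N m. From the touch on a preloaded spring presses back: it gives from 0.26 N m, then 1 rad per 3 N m. The give (joint burr_carrier, rad, not measured) is 0 until the touch, then negative: -0.015 (0.3 N m) is a touch, -0.14 (0.68 N m) strains the burrs. Let go there, it springs back.
- ring_centre (a point): the centre of the setting ring, on the axis, 138.6 mm above the worktop
- dosing_cup: bystander: small steel cup, 48 mm wide and 34 mm high, standing on the grinder's base below its chute; to be left alone. Its origin is under its middle
- burr_brush: bystander: small cleaning brush with a wooden handle, 130 mm long, lying on the worktop; to be left alone. Its origin is under its middle
- teaspoon: bystander: steel teaspoon, 132 mm long, lying on the worktop; to be left alone. Its origin is under its middle
- blue_mug: bystander: mug with a handle, 77 mm wide and 90 mm high; to be left alone. Its origin is under its middle
- espresso_cup: bystander: small white cup with a handle, 58 mm wide and 49 mm high; to be left alone. Its origin is under its middle
- canister: bystander: white ceramic canister with a knobbed lid, 97 mm wide and 130 mm high; to be left alone. Its origin is under its middle
- tall_mug: bystander: white mug with a handle, 80 mm wide and 101 mm high; to be left alone. Its origin is under its middle

How it is judged (in metres and radians):
On the way:
1. the setting ring has been turned clockwise until the burrs touch (value of joint burr_carrier below -0.015 rad), for 0.1 s.
At the end, for the whole second after the job is handed in: the setting ring rests 45 degrees (0.785 rad, within 0.25 rad) anticlockwise of the point where the burrs touch, it has been let go, and no bystander has moved 20 mm (value of joint grind_ring between 0.535 and 1.035 rad and velocity of joint grind_ring between -0.05 and 0.05 rad/s and distance of each of dosing_cup, burr_brush, teaspoon, blue_mug, espresso_cup, canister, tall_mug from where it was at the start of the episode below 0.02 m).
It fails at once if the burrs were strained (ring forced over 0.14 rad past the touch) (value of joint burr_carrier below -0.14 rad).
It fails at once if the fixed scale ring was pressed (contact force between any of the fingers, the arm and scale_ring above 4 N).
It fails at once if the hopper was pressed (contact force between any of the fingers, the arm and hopper above 4 N).
It fails at once if a bystander was shifted (distance of any of dosing_cup, burr_brush, teaspoon, blue_mug, espresso_cup, canister, tall_mug from where it was at the start of the episode above 0.03 m).
It also fails if it takes over 58 s, if anything falls off the work surface, if the arm or the gripper's body presses on something with over 40 N, if the wrist force passes 120 N, or if a joint passes its speed limit or range.

## Working session

There is one attempt and no reset: what is moved stays moved. The work goes in short steps, Python scripts to look and compute and a tool call to move; the robot and the scene stay as the last step left them, time stands still between calls to the robot, and variables do not carry over. Pictures are saved under pics/ and viewed, at most 10 in all, crops included, and the job is handed in when it is done.

Besides the shell and the picture viewer there is one more tool, called after "Emit:" in YAML: its name, and indented under it one key for each argument. move_arm: Moves the arm, as the interface text tells. Its arguments: {"type":"object","properties":{"targets":{"type":"array","items":{"type":"array"}},"jaw":{"type":"number"},"squeeze":{"type":"number"}},"required":["targets"]}

```bash
mkdir -p pics; ls; cat > h.py <<'E'
import numpy as np, cv2
from plant import r, viewer, recognise, outline_of, pinpoint
from scipy.spatial.transform import Rotation as R
def ray(c,row,col):
    u=cv2.undistortPoints(np.array([[[col,row]]],float),np.array(c["intrinsics"]),np.array(c["D"],float))[0,0]
    T=np.array(c["camera_from_world"]); Rc=T[:3,:3]; o=-Rc.T@T[:3,3]
    d=Rc.T@np.array([u[0],-u[1],-1]); return o,d/np.linalg.norm(d)
def atz(c,row,col,z):
    o,d=ray(c,row,col); return o+d*(z-o[2])/d[2]
def proj(c,P):
    T=np.array(c["camera_from_world"]); p=(T[:3,:3]@np.array(P,float).reshape(-1,3).T).T+T[:3,3]
    p=p*[1,-1,-1]
    return cv2.projectPoints(p,np.zeros(3),np.zeros(3),np.array(c["intrinsics"]),np.array(c["D"],float))[0][:,0]
E
python3 - <<'E'
from h import *
s=r.get_state(); print({k:np.round(v,3) for k,v in s.items()})
ims=[]
Z={"ring_centre":.1386,"grinder":0,"hopper":0}
for n in ["scene","side","wrist"]:
    c=viewer.capture(n); cv2.imwrite(f"pics/{n}0.png",c["image"]);ims.append(c["image"])
    print(n,np.round(-np.array(c["camera_from_world"])[:3,:3].T@np.array(c["camera_from_world"])[:3,3],3))
    for l in ["ring_centre","grinder","ring_mark","dosing_cup","burr_brush","teaspoon","blue_mug","espresso_cup","canister","tall_mug"]:
        for d in pinpoint(l,n)[:1]:
            print(n,l,round(d["score"],2),np.round(d["location"]),np.round(atz(c,*d["location"],Z.get(l,.1386 if l=="ring_mark" else 0)),3))
cv2.imwrite("pics/a.png",cv2.resize(np.vstack([ims[0],ims[1]]),(800,1200))[:600]); 
cv2.imwrite("pics/b.png",cv2.resize(ims[1],(800,600)))
E
```

```text
pics
{'time_s': np.float64(0.0), 'joints': array([-4.8982e+01,  2.0588e+01,  6.3300e-01, -1.9000e-02, -7.0134e+01,
       -1.6506e+01]), 'qd': array([ 0.047,  0.012, -0.081,  0.014,  0.006,  0.   ]), 'joint_torque': array([ 1.0000e-03, -5.8272e+01,  2.9307e+01,  6.9970e+00,  7.0000e-03,
       -0.0000e+00]), 'tcp_pos': array([ 0.28 , -0.614,  0.226]), 'eef_rot': array([ 1.79909e+02, -8.00000e-03, -1.55494e+02]), 'contact_force': array([-0.354,  0.005, -0.187]), 'moment': array([-0.017, -0.023,  0.003]), 'gripper_force': np.float64(0.0), 'gripper_width': np.float64(0.088)}
scene [-0.036 -0.524  0.532]
scene ring_centre 0.6 [203. 243.] [ 0.463 -0.113  0.139]
scene grinder 0.86 [256. 244.] [ 0.459 -0.115  0.   ]
scene ring_mark 0.55 [205. 250.] [ 0.466 -0.131  0.139]
scene dosing_cup 0.78 [250. 242.] [ 0.474 -0.096  0.   ]
scene burr_brush 0.81 [288. 311.] [ 0.457 -0.291  0.   ]
scene teaspoon 0.71 [211. 154.] [0.463 0.207 0.   ]
scene blue_mug 0.86 [226. 354.] [ 0.715 -0.273  0.   ]
scene espresso_cup 0.66 [206. 314.] [ 0.743 -0.141  0.   ]
scene canister 0.66 [179. 238.] [0.749 0.139 0.   ]
scene tall_mug 0.8 [187. 197.] [0.632 0.207 0.   ]
side [0.348 0.623 0.719]
side ring_centre 0.75 [174. 321.] [ 0.463 -0.135  0.139]
side grinder 0.8 [216. 314.] [ 0.461 -0.113  0.   ]
side ring_mark 0.42 [174. 325.] [ 0.453 -0.135  0.139]
side dosing_cup 0.72 [210. 317.] [ 0.459 -0.14   0.   ]
side burr_brush 0.57 [179. 327.] [ 0.465 -0.296  0.   ]
side teaspoon 0.5 [306. 284.] [0.446 0.194 0.   ]
side blue_mug 0.94 [161. 255.] [ 0.717 -0.294  0.   ]
side espresso_cup 0.61 [183. 231.] [ 0.743 -0.156  0.   ]
side canister 0.96 [247. 183.] [0.747 0.129 0.   ]
side tall_mug 0.92 [285. 209.] [0.629 0.209 0.   ]
wrist [ 0.217 -0.643  0.385]
```

View pics/a.png

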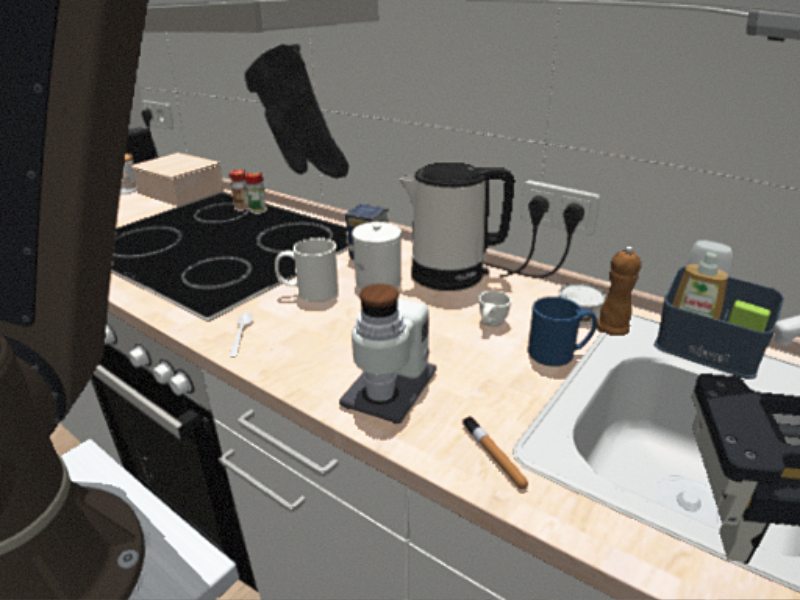

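View pics/b.png

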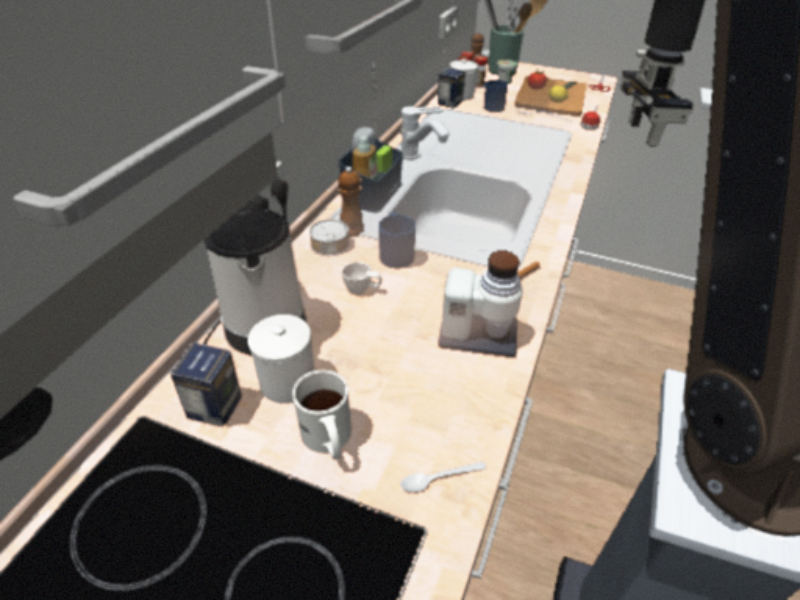

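The scene picture shows the grinder at about (390,340) in the 800x600 view, with its column to +x. The side view has it at (490,300). The area above it is free. Next I work out the shift to a point above the grinder.

```bash
cat >> h.py <<'E'
def shift(P):
    s=r.get_state(); M=R.from_euler("xyz",s["eef_rot"],degrees=True)
    return np.round(100*M.inv().apply(np.array(P)-s["tcp_pos"]),2)
E
python3 -c "
from h import *
print(shift([.462,-.122,.27]))"
```

```text
[-36.98  37.23  -4.34]
```

Emit:
move_arm:
  targets:
    - [[-3,3,-4.3],[0,0,0]]
    - [[-7,7,-4.3],[0,0,0]]
    - [[-11,11,-4.3],[0,0,0]]
    - [[-15,15,-4.3],[0,0,0]]
    - [[-19,19,-4.3],[0,0,0]]
  jaw: 8.76

```text
time_s: 2.28
tcp_pos: [0.3744, -0.3608, 0.2698]
eef_rot: [-180.0, 0.0, -155.5]
contact_force: [1.7, 0.1, 0.9]
gripper_width: 0.0875
gripper_force: 0.0
```

Emit:
move_arm:
  targets:
    - [[-4,4,0],[0,0,0]]
    - [[-8,8.1,0],[0,0,0]]
    - [[-12,12.2,0],[0,0,0]]
    - [[-16,16.2,0],[0,0,0]]
    - [[-18,18.2,0],[0,0,0]]

```text
time_s: 2.9
tcp_pos: [0.463, -0.1198, 0.27]
eef_rot: [-180.0, 0.1, -155.4]
contact_force: [0.2, -0.6, -1.0]
gripper_width: 0.0875
gripper_force: 0.0
```

```bash
python3 - <<'E'
from h import *
s=r.get_state(); print({k:np.round(v,3) for k,v in s.items()})
c=viewer.capture("wrist"); im=c["image"].copy()
print(np.round(-np.array(c["camera_from_world"])[:3,:3].T@np.array(c["camera_from_world"])[:3,3],3))
for l,z in [("ring_centre",.1386),("grinder",0),("hopper",0),("scale_ring",0),("ring_mark",.1386)]:
    for d in pinpoint(l,"wrist")[:2]: print(l,round(d["score"],2),np.round(d["location"]),np.round(atz(c,*d["location"],z),4))
for l in ["hopper","scale_ring","grind_ring"]:
    for d in outline_of(l,"wrist")[:1]:
        print(l,round(d["score"],2),np.round(d["box"]))
        cn,_=cv2.findContours(d["mask"].astype(np.uint8),0,2); cv2.drawContours(im,cn,-1,(0,0,255) if l=="hopper" else (0,255,0),1)
cv2.imwrite("pics/w1.png",cv2.resize(im,(800,600)))
E
```

```text
{'time_s': np.float64(2.9), 'joints': array([ 9.1290e+00, -1.3000e-02, -1.9202e+01, -8.0000e-03, -7.0749e+01,
       -7.4492e+01]), 'qd': array([ 24.744,   1.935,   1.646,   0.189,  -0.181, -24.663]), 'joint_torque': array([ -1.906, -30.036,  29.168,   6.869,  -0.04 ,   0.342]), 'tcp_pos': array([ 0.463, -0.12 ,  0.27 ]), 'eef_rot': array([-1.79990e+02,  6.20000e-02, -1.55366e+02]), 'contact_force': array([ 0.164, -0.648, -0.958]), 'moment': array([-0.062, -0.042,  0.002]), 'gripper_force': np.float64(0.0), 'gripper_width': np.float64(0.088)}
[ 0.4   -0.148  0.429]
grinder 0.94 [159. 261.] [ 0.4653 -0.1111  0.    ]
hopper 0.97 [152. 259.] [ 0.4583 -0.1181  0.    ]
scale_ring 0.58 [158. 259.] [ 0.4644 -0.1147  0.    ]
ring_mark 0.78 [158. 239.] [ 0.4518 -0.1418  0.1386]
hopper 0.6 [229. 153. 295. 222.]
scale_ring 0.74 [223. 142. 299. 196.]
grind_ring 0.79 [232. 146. 296. 186.]
```

View pics/w1.png

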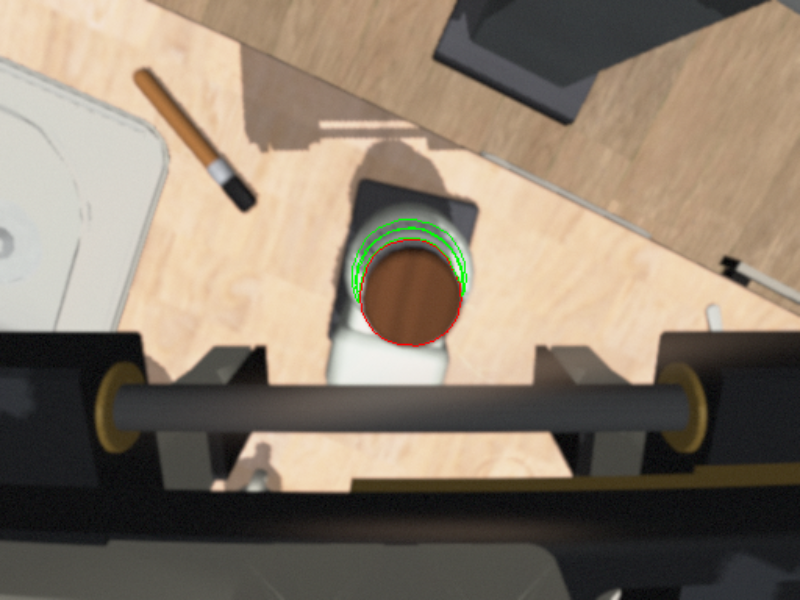

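The wrist picture shows the lid at about (411,293) in the 800x600 view, just ahead of the gripper centre line, with the scale ring arc behind it. Clockwise turning drives joint 6 negative, so I turn the tool anticlockwise first to make room. Then I fit circles to locate the axis.

Emit:
move_arm:
  targets:
    - [[0,0,0],[0,0,-0.18]]
    - [[0,0,0],[0,0,-0.36]]
    - [[0,0,0],[0,0,-0.54]]
    - [[0,0,0],[0,0,-0.72]]
    - [[0,0,0],[0,0,-0.9]]

```text
time_s: 3.98
tcp_pos: [0.4621, -0.1229, 0.2696]
eef_rot: [180.0, -0.0, -103.7]
contact_force: [0.1, 0.0, -0.1]
gripper_width: 0.0874
gripper_force: 0.0
```

Emit:
move_arm:
  targets:
    - [[0,0,0],[0,0,-0.1]]
    - [[0,0,0],[0,0,-0.1]]

```text
time_s: 4.22
tcp_pos: [0.4621, -0.1227, 0.2696]
eef_rot: [180.0, -0.0, -98.3]
contact_force: [-0.2, -1.3, -0.9]
gripper_width: 0.0878
gripper_force: 0.0
```

```bash
cat >> h.py <<'E'
from scipy.optimize import least_squares
def circ(c,mask,z,rad=None):
    cn=max(cv2.findContours(mask.astype(np.uint8),0,cv2.CHAIN_APPROX_NONE)[0],key=len)[:,0]
    P=np.array([atz(c,v,u,z)[:2] for u,v in cn])
    if rad is None:
        f=lambda q:np.hypot(*(P-q[:2]).T)-q[2]
        q=least_squares(f,[*P.mean(0),.026],loss="soft_l1",f_scale=.0005).x
    else:
        hull=cv2.convexHull(P.astype(np.float32))[:,0]
        q=P.mean(0)
        for _ in range(20):   # outer arc only
            d=np.hypot(*(P-q).T); S=P[d>rad-.003]
            if len(S)<10: S=P
            q=least_squares(lambda t:np.hypot(*(S-t).T)-rad,q,loss="soft_l1",f_scale=.0005).x
        q=np.r_[q,len(S)]
    return np.round(q,4)
E
python3 - <<'E'
from h import *
s=r.get_state(); print(s["time_s"],np.round(s["tcp_pos"],4),np.round(s["eef_rot"],2),np.round(s["joints"],1),np.round(s["moment"],3))
for n in ["wrist","scene","side"]:
    c=viewer.capture(n); im=c["image"].copy()
    for l,z,rad in [("hopper",.181,None),("scale_ring",.133,.034),("grind_ring",.1435,.030)]:
        for d in outline_of(l,n)[:1]:
            print(n,l,round(d["score"],2),np.round(d["box"]),circ(c,d["mask"],z,rad))
    for d in pinpoint("ring_centre",n)[:1]: print(n,d["score"],np.round(atz(c,*d["location"],.1386),4))
    for l in ["grinder","hopper","scale_ring"]:
        for d in pinpoint(l,n)[:1]: print(n,l,np.round(d["score"],2),np.round(atz(c,*d["location"],0),4))
    if n=="wrist":
        for rad,z,dx in [(.034,.133,0),(.026,.181,0)]:
            pass
        cv2.imwrite("pics/w2.png",cv2.resize(im,(800,600)))
    else: cv2.imwrite(f"pics/{n}2.png",im)
E
```

```text
4.225 [ 0.4621 -0.1227  0.2696] [180.   -0.  -98.3] [  8.8   0.  -19.2  -0.  -70.8 -17.1] [ 0.033  0.082 -0.028]
wrist hopper 0.62 [225. 160. 290. 230.] [ 0.4601 -0.1186  0.0267]
wrist scale_ring 0.97 [219. 151. 296. 195.] [ 4.602e-01 -1.152e-01  1.470e+02]
wrist grind_ring 0.75 [227. 154. 292. 192.] [  0.4603  -0.116  112.    ]
wrist 0.64 [ 0.4544 -0.1438  0.1386]
wrist grinder 0.61 [ 0.4603 -0.1153  0.    ]
wrist hopper 0.86 [ 0.4606 -0.1151  0.    ]
wrist scale_ring 0.91 [ 0.4615 -0.1123  0.    ]
scene hopper 0.8 [233. 182. 256. 210.] [ 0.4397 -0.1346  0.042 ]
scene scale_ring 0.45 [232. 211. 261. 217.] [ 0.4553 -0.1192 34.    ]
scene grind_ring 0.74 [230. 200. 258. 214.] [ 0.4538 -0.1216 43.    ]
scene 0.72 [ 0.469  -0.1135  0.1386]
scene grinder 0.58 [ 0.4521 -0.1107  0.    ]
side hopper 0.57 [316. 159. 332. 179.] [ 0.4573 -0.0901  0.0387]
side scale_ring 0.58 [308. 183. 329. 188.] [ 0.4606 -0.1088 23.    ]
side 0.81 [ 0.4635 -0.112   0.1386]
side grinder 0.9 [ 0.4559 -0.1083  0.    ]
```

View pics/w2.png

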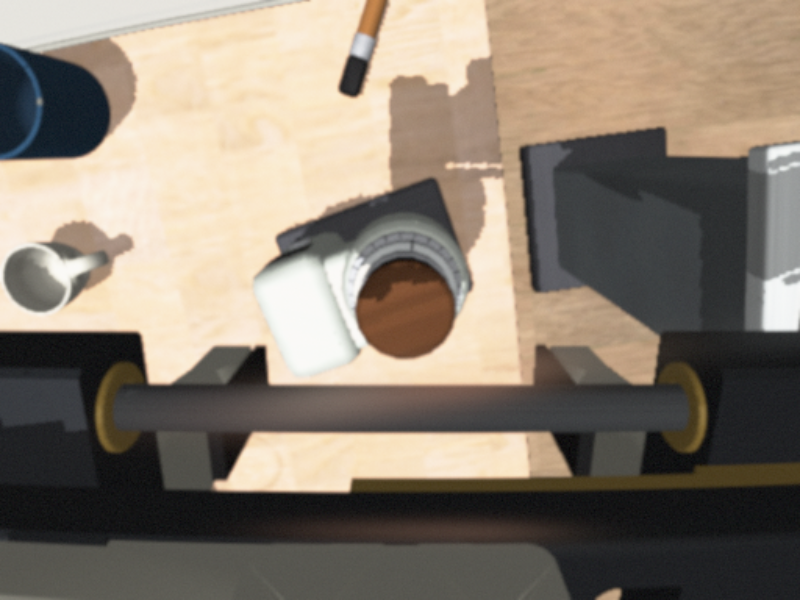

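The picture shows the lid at (405,308) and the scale arc at about (410,235), both at 800x600, with the robot clear of them. x is well known, and the mask sidewalls bias y. I fit the stacked-ring silhouette instead.

```bash
python3 - <<'E'
from h import *
from scipy.optimize import minimize
t=np.linspace(0,2*np.pi,60)
def circle(x,y,rad,z): return np.c_[x+rad*np.cos(t),y+rad*np.sin(t),z+0*t]
c=viewer.capture("wrist")
m=np.zeros((384,512),bool)
for l in ["hopper","scale_ring","grind_ring"]:
    d=outline_of(l,"wrist"); print(l,[round(e["score"],2) for e in d][:2])
    if d: m|=d[0]["mask"]
def model(x,y,k=8,rl=.026):
    out=np.zeros((384*1,512*1),np.uint8)
    for (ra,za),(rb,zb) in [((.034,.125),(.034,.133)),((.030,.1337),(.030,.1435)),((.026,.144),(rl,.181))]:
        P=proj(c,np.r_[circle(x,y,ra,za),circle(x,y,rb,zb)]).astype(np.float32)
        h=cv2.convexHull(P); cv2.fillConvexPoly(out,np.round(h*16).astype(np.int32),1,shift=4)
    return out>0
best=[]
for x in np.arange(.455,.4655,.0005):
    for y in np.arange(-.122,-.1055,.0005):
        for rl in (.024,.026):
            q=model(x,y,rl=rl); best.append(((q&m).sum()/(q|m).sum(),round(x,4),round(y,4),rl))
best.sort(reverse=True); print(best[:6])
x,y,rl=best[0][1:]
S=6; crop=cv2.resize(c["image"][135:235,195:325],None,fx=S,fy=S,interpolation=cv2.INTER_CUBIC)
for ra,z,col in [(.034,.133,(0,0,255)),(.030,.1435,(0,255,0)),(.026,.181,(255,0,0))]:
    P=(proj(c,circle(x,y,ra,z))-[195,135]+.5)*S; cv2.polylines(crop,[P.astype(np.int32)],True,col,1)
cv2.imwrite("pics/fit.png",crop)
for X in [x]: print(shift([x,y,.2]))
E
```

```text
hopper [0.88, 0.51]
scale_ring [0.82]
grind_ring [0.85]
[(np.float64(0.968801996672213), np.float64(0.4605), np.float64(-0.115), 0.024), (np.float64(0.967144936577251), np.float64(0.46), np.float64(-0.115), 0.024), (np.float64(0.9653167185877466), np.float64(0.4605), np.float64(-0.1145), 0.024), (np.float64(0.9646936656282451), np.float64(0.46), np.float64(-0.1145), 0.024), (np.float64(0.9589467136636948), np.float64(0.4605), np.float64(-0.1155), 0.024), (np.float64(0.9587991718426501), np.float64(0.461), np.float64(-0.115), 0.024)]
[-0.68  0.29  6.96]
```

View pics/fit.png

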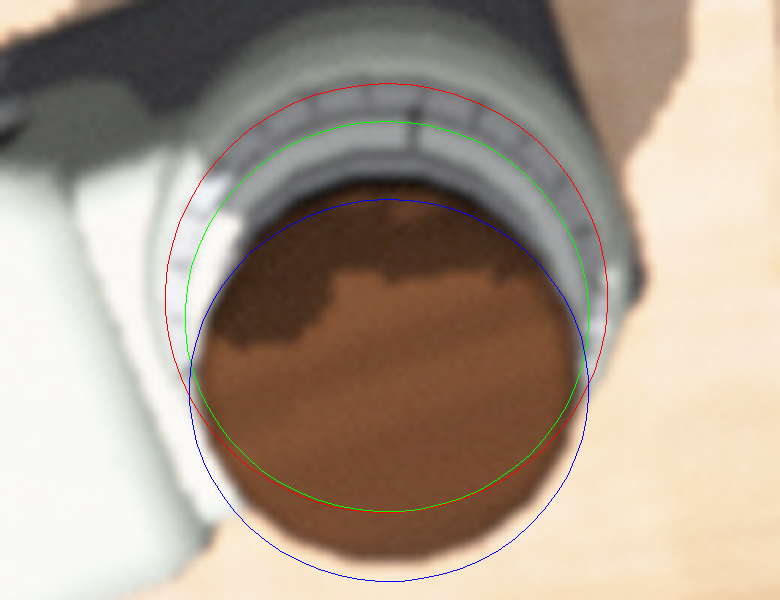

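The model circles sit on the rings, so the axis is at about (0.4605, -0.115). I descend to a tip height of about 0.1367, which is above the scale ring.

Emit:
move_arm:
  targets:
    - [[-0.7,0.3,2],[0,0,0]]
    - [[-0.7,0.3,6],[0,0,0]]
    - [[-0.7,0.3,10],[0,0,0]]
    - [[-0.7,0.3,12.5],[0,0,0]]
    - [[-0.7,0.3,13.3],[0,0,0]]

```text
time_s: 6.25
tcp_pos: [0.4595, -0.1149, 0.1353]
eef_rot: [179.9, -0.0, -98.2]
contact_force: [-0.4, -0.4, 0.6]
gripper_width: 0.0879
gripper_force: 0.0
```

Emit:
move_arm:
  targets:
    - [[0,0,0],[0,0,0]]
    - [[0,0,0],[0,0,0]]
    - [[0,0,0],[0,0,0]]
  jaw: 6.4
  squeeze: 5

```text
time_s: 6.62
tcp_pos: [0.461, -0.1148, 0.1375]
eef_rot: [-179.9, 0.0, -98.2]
contact_force: [0.5, -0.5, 0.8]
gripper_width: 0.0661
gripper_force: 0.0
```

Emit:
move_arm:
  targets:
    - [[0,0,0],[0,0,0]]
    - [[0,0,0],[0,0,0]]
    - [[0,0,0],[0,0,0]]
  jaw: 5.6
  squeeze: 5

```text
time_s: 7.0
tcp_pos: [0.461, -0.1148, 0.1371]
eef_rot: [-179.9, 0.0, -98.2]
contact_force: [0.9, -0.7, 3.0]
gripper_width: 0.059
gripper_force: 5.0
```

```bash
python3 - <<'E'
from h import *
s=r.get_state(); print({k:np.round(v,4) for k,v in s.items()})
ims=[]
for n in ["scene","side"]:
    c=viewer.capture(n); u,v=proj(c,[[.4605,-.115,.15]])[0].astype(int)
    ims.append(cv2.resize(c["image"][v-45:v+45,u-30:u+30],(400,600),interpolation=cv2.INTER_CUBIC))
cv2.imwrite("pics/g.png",np.hstack(ims))
E
```

```text
{'time_s': np.float64(7.0), 'joints': array([ 9.83730e+00,  6.28740e+00, -3.11327e+01,  2.45000e-02,
       -5.25010e+01, -1.80329e+01]), 'qd': array([ 0.1138, -0.0579,  0.1264, -0.0774,  0.0142, -0.1018]), 'joint_torque': array([-6.82000e-02, -3.23584e+01,  2.28029e+01,  5.18450e+00,
       -4.16800e-01,  1.33000e-02]), 'tcp_pos': array([ 0.461 , -0.1148,  0.1371]), 'eef_rot': array([-1.799189e+02,  6.000000e-03, -9.818070e+01]), 'contact_force': array([ 0.9043, -0.7344,  2.9656]), 'moment': array([-0.0516, -0.3588, -0.0436]), 'gripper_force': np.float64(5.001), 'gripper_width': np.float64(0.059)}
```

View pics/g.png

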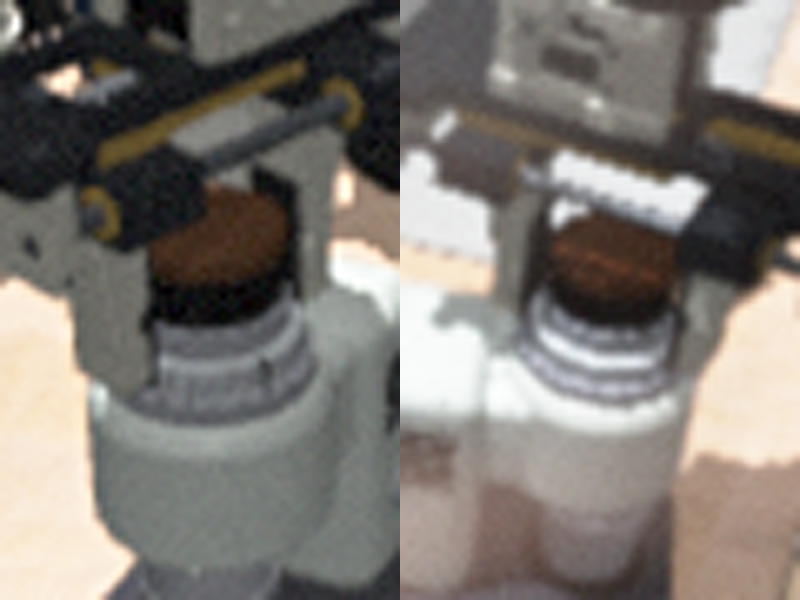

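The scene and side crops show both fingertips on the setting ring's rim, above the scale ring and clear of the hopper. The width is 59 mm. I firm up the grip and turn clockwise, taking 0.4 rad first because the touch is at least 0.5 rad away.

Emit:
move_arm:
  targets:
    - [[0,0,0],[0,0,0]]
    - [[0,0,0],[0,0,0]]
  squeeze: 40

```text
time_s: 7.35
tcp_pos: [0.461, -0.1148, 0.1371]
eef_rot: [-179.9, 0.0, -98.2]
contact_force: [0.6, 0.1, 5.3]
gripper_width: 0.058
gripper_force: 40.0
```

```bash
cat > st.py <<'E'
from h import *
s=r.get_state(); print(s["time_s"],"yaw",round(s["eef_rot"][2],2),"tcp",np.round(s["tcp_pos"],4),"F",np.round(s["contact_force"],1),"M",np.round(s["moment"],3),"t6",round(s["joint_torque"][5],3),"j6",round(s["joints"][5],2),s["gripper_width"])
E
python3 st.py
```

```text
7.35 yaw -98.18 tcp [ 0.461  -0.1148  0.1371] F [0.6 0.1 5.3] M [ 0.102 -0.388 -0.05 ] t6 0.021 j6 -18.04 0.05796179968593515
```

Emit:
move_arm:
  targets:
    - [[0,0,0],[0,0,0.04]]
    - [[0,0,0],[0,0,0.08]]
    - [[0,0,0],[0,0,0.12]]
    - [[0,0,0],[0,0,0.16]]
    - [[0,0,0],[0,0,0.2]]

```text
time_s: 7.98
tcp_pos: [0.4612, -0.1149, 0.1371]
eef_rot: [-179.9, 0.0, -109.7]
contact_force: [2.3, -0.1, 3.8]
gripper_width: 0.0577
gripper_force: 40.0
```

```bash
python3 st.py
```

```text
7.975 yaw -109.68 tcp [ 0.4612 -0.1149  0.1371] F [ 2.3 -0.1  3.8] M [-0.116 -0.665  0.197] t6 0.32 j6 -29.55 0.057726689864318
```

Emit:
move_arm:
  targets:
    - [[0,0,0],[0,0,0.05]]
    - [[0,0,0],[0,0,0.1]]
    - [[0,0,0],[0,0,0.15]]
    - [[0,0,0],[0,0,0.2]]
    - [[0,0,0],[0,0,0.2]]

```text
time_s: 8.6
tcp_pos: [0.4613, -0.1149, 0.1371]
eef_rot: [-179.9, 0.0, -121.1]
contact_force: [2.7, -1.4, 4.2]
gripper_width: 0.0578
gripper_force: 40.0
```

```bash
python3 st.py
```

```text
8.6 yaw -121.08 tcp [ 0.4613 -0.1149  0.1371] F [ 2.7 -1.4  4.2] M [-0.543 -1.242 -0.109] t6 -0.239 j6 -40.94 0.05778868018932521
```

Emit:
move_arm:
  targets:
    - [[0,0,0],[0,0,0.02]]
    - [[0,0,0],[0,0,0.04]]
    - [[0,0,0],[0,0,0.06]]
    - [[0,0,0],[0,0,0.08]]

```text
time_s: 9.1
tcp_pos: [0.4614, -0.1149, 0.1371]
eef_rot: [-179.9, 0.1, -125.7]
contact_force: [4.6, -1.9, 4.9]
gripper_width: 0.058
gripper_force: 40.0
```

```bash
python3 st.py
```

```text
9.1 yaw -125.71 tcp [ 0.4614 -0.1149  0.1371] F [ 4.6 -1.9  4.9] M [-0.823 -1.778  0.197] t6 0.055 j6 -45.58 0.057988054333681885
```

Emit:
move_arm:
  targets:
    - [[-0.03,-0.1,0],[0,0,0.02]]
    - [[-0.03,-0.1,0],[0,0,0.04]]
    - [[-0.03,-0.1,0],[0,0,0.06]]
    - [[-0.03,-0.1,0],[0,0,0.08]]

```text
time_s: 9.6
tcp_pos: [0.4616, -0.1151, 0.137]
eef_rot: [-180.0, 0.0, -130.3]
contact_force: [1.6, 0.3, 7.6]
gripper_width: 0.0577
gripper_force: 40.0
```

```bash
python3 st.py
```

```text
9.6 yaw -130.31 tcp [ 0.4616 -0.1151  0.137 ] F [1.6 0.3 7.6] M [-0.013 -0.601  0.281] t6 0.06 j6 -50.09 0.05771628834270573
```

Emit:
move_arm:
  targets:
    - [[0,0,-0.03],[0,0,0.02]]
    - [[0,0,-0.03],[0,0,0.04]]
    - [[0,0,-0.03],[0,0,0.06]]
    - [[0,0,-0.03],[0,0,0.08]]

```text
time_s: 10.1
tcp_pos: [0.4616, -0.1151, 0.1371]
eef_rot: [-180.0, 0.0, -134.9]
contact_force: [2.8, -0.4, 5.4]
gripper_width: 0.0577
gripper_force: 40.0
```

```bash
python3 st.py
```

```text
10.1 yaw -134.9 tcp [ 0.4616 -0.1151  0.1371] F [ 2.8 -0.4  5.4] M [-0.196 -1.041  0.2  ] t6 0.058 j6 -54.69 0.05770177490760815
```

Emit:
move_arm:
  targets:
    - [[0,0,0],[0,0,0.02]]
    - [[0,0,0],[0,0,0.04]]
    - [[0,0,0],[0,0,0.06]]
    - [[0,0,0],[0,0,0.08]]

```text
time_s: 10.6
tcp_pos: [0.4616, -0.1152, 0.1371]
eef_rot: [-180.0, 0.0, -139.5]
contact_force: [2.8, -1.5, 6.7]
gripper_width: 0.0579
gripper_force: 40.0
```

```bash
python3 st.py
```

```text
10.6 yaw -139.48 tcp [ 0.4616 -0.1152  0.1371] F [ 2.8 -1.5  6.7] M [-0.319 -1.18   0.204] t6 0.058 j6 -59.27 0.057886542435238074
```

Emit:
move_arm:
  targets:
    - [[0,-0.03,0],[0,0,0.02]]
    - [[0,-0.03,0],[0,0,0.04]]
    - [[0,-0.03,0],[0,0,0.06]]
    - [[0,-0.03,0],[0,0,0.08]]

```text
time_s: 11.1
tcp_pos: [0.4617, -0.1153, 0.137]
eef_rot: [-180.0, 0.0, -144.1]
contact_force: [2.4, 1.2, 6.2]
gripper_width: 0.0578
gripper_force: 40.0
```

```bash
python3 st.py
```

```text
11.1 yaw -144.07 tcp [ 0.4617 -0.1153  0.137 ] F [2.4 1.2 6.2] M [-0.009 -0.953  0.27 ] t6 0.059 j6 -63.82 0.057784276693245866
```

Emit:
move_arm:
  targets:
    - [[0,0,0],[0,0,0.02]]
    - [[0,0,0],[0,0,0.04]]
    - [[0,0,0],[0,0,0.06]]
    - [[0,0,0],[0,0,0.08]]

```text
time_s: 11.6
tcp_pos: [0.4617, -0.1153, 0.1371]
eef_rot: [-180.0, 0.0, -148.7]
contact_force: [2.5, -1.1, 6.3]
gripper_width: 0.0576
gripper_force: 40.0
```

```bash
python3 st.py
```

```text
11.6 yaw -148.65 tcp [ 0.4617 -0.1153  0.1371] F [ 2.5 -1.1  6.3] M [-0.217 -0.973  0.221] t6 0.059 j6 -68.4 0.057595035512604316
```

Emit:
move_arm:
  targets:
    - [[0,0,0],[0,0,0.02]]
    - [[0,0,0],[0,0,0.04]]
    - [[0,0,0],[0,0,0.06]]
    - [[0,0,0],[0,0,0.08]]

```text
time_s: 12.1
tcp_pos: [0.4618, -0.1154, 0.1371]
eef_rot: [-180.0, 0.0, -153.2]
contact_force: [2.8, -0.7, 6.0]
gripper_width: 0.0574
gripper_force: 40.0
```

```bash
python3 st.py
```

```text
12.1 yaw -153.24 tcp [ 0.4618 -0.1154  0.1371] F [ 2.8 -0.7  6. ] M [-0.296 -1.122  0.226] t6 0.059 j6 -72.99 0.057356986711582625
```

Emit:
move_arm:
  targets:
    - [[0,0,0],[0,0,0.02]]
    - [[0,0,0],[0,0,0.04]]
    - [[0,0,0],[0,0,0.06]]
    - [[0,0,0],[0,0,0.08]]

```text
time_s: 12.6
tcp_pos: [0.4618, -0.1154, 0.1371]
eef_rot: [-180.0, 0.0, -157.8]
contact_force: [3.0, -1.2, 5.2]
gripper_width: 0.0576
gripper_force: 40.0
```

```bash
python3 st.py
```

```text
12.6 yaw -157.82 tcp [ 0.4618 -0.1154  0.1371] F [ 3.  -1.2  5.2] M [-0.504 -1.18   0.276] t6 -0.041 j6 -77.56 0.05764889089619008
```

Emit:
move_arm:
  targets:
    - [[0,0,0],[0,0,0.02]]
    - [[0,0,0],[0,0,0.04]]
    - [[0,0,0],[0,0,0.06]]

```text
time_s: 12.98
tcp_pos: [0.4618, -0.1155, 0.1371]
eef_rot: [-180.0, 0.0, -161.2]
contact_force: [3.9, -1.8, 5.0]
gripper_width: 0.0577
gripper_force: 40.0
```

```bash
python3 st.py
```

```text
12.975 yaw -161.23 tcp [ 0.4618 -0.1155  0.1371] F [ 3.9 -1.8  5. ] M [-0.652 -1.221  0.473] t6 -0.21 j6 -80.99 0.057679725774076485
```

The moment has stepped from 0.2 to 0.47, so the burrs are at the touch. I go a little further, hold, and read.

Emit:
move_arm:
  targets:
    - [[0,0,0],[0,0,0.02]]
    - [[0,0,0],[0,0,0.04]]
    - [[0,0,0],[0,0,0.04]]

```text
time_s: 13.35
tcp_pos: [0.4618, -0.1155, 0.1371]
eef_rot: [-180.0, 0.0, -163.5]
contact_force: [3.6, -1.5, 5.3]
gripper_width: 0.0576
gripper_force: 40.0
```

```bash
python3 st.py
```

```text
13.35 yaw -163.49 tcp [ 0.4618 -0.1155  0.1371] F [ 3.6 -1.5  5.3] M [-0.69  -1.222  0.596] t6 -0.715 j6 -83.25 0.05755029892427345
```

Emit:
move_arm:
  targets:
    - [[0,0,0],[0,0,0.015]]
    - [[0,0,0],[0,0,0.015]]

```text
time_s: 13.6
tcp_pos: [0.4618, -0.1155, 0.1371]
eef_rot: [-180.0, 0.0, -164.3]
contact_force: [3.9, -0.7, 4.6]
gripper_width: 0.0577
gripper_force: 40.0
```

```bash
python3 st.py; python3 st.py
```

```text
13.6 yaw -164.34 tcp [ 0.4618 -0.1155  0.1371] F [ 3.9 -0.7  4.6] M [-0.734 -1.24   0.613] t6 -0.721 j6 -84.1 0.05767293459185439
13.6 yaw -164.34 tcp [ 0.4618 -0.1155  0.1371] F [ 3.9 -0.7  4.6] M [-0.734 -1.24   0.613] t6 -0.721 j6 -84.1 0.05767293459185439
```

The burrs touched at a yaw of about -161.3° and the give is now about 0.05 rad. I turn back roughly 0.89 rad: 45° plus the over-travel and grip wind-up.

Emit:
move_arm:
  targets:
    - [[0,0,0],[0,0,-0.05]]
    - [[0,0,0],[0,0,-0.1]]
    - [[0,0,0],[0,0,-0.16]]
    - [[0,0,0],[0,0,-0.22]]
    - [[0,0,0],[0,0,-0.28]]

```text
time_s: 14.22
tcp_pos: [0.4618, -0.1153, 0.1371]
eef_rot: [-180.0, 0.0, -148.3]
contact_force: [1.7, -0.5, 7.1]
gripper_width: 0.0575
gripper_force: 40.0
```

```bash
python3 st.py
```

```text
14.225 yaw -148.26 tcp [ 0.4618 -0.1153  0.1371] F [ 1.7 -0.5  7.1] M [-0.111 -1.052 -0.175] t6 -0.585 j6 -68.0 0.057457549278904375
```

Emit:
move_arm:
  targets:
    - [[0,0,0],[0,0,-0.06]]
    - [[0,0,0],[0,0,-0.12]]
    - [[0,0,0],[0,0,-0.18]]
    - [[0,0,0],[0,0,-0.24]]
    - [[0,0,0],[0,0,-0.3]]

```text
time_s: 14.85
tcp_pos: [0.4616, -0.1152, 0.137]
eef_rot: [180.0, 0.0, -131.1]
contact_force: [1.4, 1.3, 7.0]
gripper_width: 0.0577
gripper_force: 40.0
```

```bash
python3 st.py
```

```text
14.85 yaw -131.08 tcp [ 0.4616 -0.1152  0.137 ] F [1.4 1.3 7. ] M [ 0.408 -0.709 -0.215] t6 -0.584 j6 -50.81 0.057705918513758066
```

Remaining: -131.1° to about -114°, 0.30 rad. I take a scene picture with the ring mark as a cross-check before letting go.

Emit:
move_arm:
  targets:
    - [[0,0,0],[0,0,-0.08]]
    - [[0,0,0],[0,0,-0.16]]
    - [[0,0,0],[0,0,-0.24]]
    - [[0,0,0],[0,0,-0.29]]
    - [[0,0,0],[0,0,-0.29]]

```text
time_s: 15.48
tcp_pos: [0.4613, -0.115, 0.137]
eef_rot: [180.0, 0.0, -114.5]
contact_force: [0.7, 2.3, 8.5]
gripper_width: 0.0576
gripper_force: 40.0
```

```bash
python3 st.py
```

```text
15.475 yaw -114.52 tcp [ 0.4613 -0.115   0.137 ] F [0.7 2.3 8.5] M [ 0.854 -0.275  0.113] t6 0.201 j6 -34.25 0.05757202961069784
```

Emit:
move_arm:
  targets:
    - [[0,0,0],[0,0,0]]
    - [[0,0,0],[0,0,0]]
  jaw: 6.2
  squeeze: 5

```text
time_s: 15.72
tcp_pos: [0.46, -0.1154, 0.1359]
eef_rot: [179.8, -0.1, -114.6]
contact_force: [0.1, 0.6, -0.4]
gripper_width: 0.0618
gripper_force: 0.0
```

Emit:
move_arm:
  targets:
    - [[0,0,0],[0,0,0]]
    - [[0,0,0],[0,0,0]]
    - [[0,0,0],[0,0,0]]
  jaw: 8.6

```text
time_s: 16.1
tcp_pos: [0.4614, -0.1154, 0.1368]
eef_rot: [180.0, -0.0, -114.5]
contact_force: [0.9, 0.2, -0.3]
gripper_width: 0.0837
gripper_force: 0.0
```

Emit:
move_arm:
  targets:
    - [[0,0,-2],[0,0,0]]
    - [[0,0,-5],[0,0,0]]
    - [[0,0,-9],[0,0,0]]
    - [[0,0,-13],[0,0,0]]
    - [[0,0,-13],[0,0,0]]

```text
time_s: 16.73
tcp_pos: [0.4632, -0.1154, 0.2701]
eef_rot: [-179.7, 0.2, -114.5]
contact_force: [1.1, -0.4, -0.7]
gripper_width: 0.0863
gripper_force: 0.0
```

```bash
python3 st.py; python3 - <<'E'
from h import *
C=np.array([.4615,-.1152])
for n in ["wrist","scene","side"]:
    c=viewer.capture(n)
    for d in pinpoint("ring_mark",n)[:2]:
        P=atz(c,*d["location"],.141)[:2]-C; print(n,round(d["score"],2),np.round(d["location"]),round(np.degrees(np.arctan2(P[1],P[0])),1),np.linalg.norm(P))
    if n=="wrist":
        u,v=proj(c,[[*C,.15]])[0].astype(int); cv2.imwrite("pics/end.png",cv2.resize(c["image"][v-60:v+60,u-80:u+80],(800,600),interpolation=cv2.INTER_CUBIC)); print(u,v)
E
```

```text
16.725 yaw -114.51 tcp [ 0.4632 -0.1154  0.2701] F [ 1.1 -0.4 -0.7] M [0.048 0.069 0.032] t6 -0.001 j6 -34.26 0.08626603088951762
wrist 0.59 [144. 266.] -125.7 0.03226923399010642
258 181
scene 0.7 [209. 247.] -122.9 0.026661750418410325
side 0.48 [174. 327.] -125.2 0.025555788608261285
side 0.32 [244. 181.] 57.5 0.3996397262819068
```

View pics/end.png

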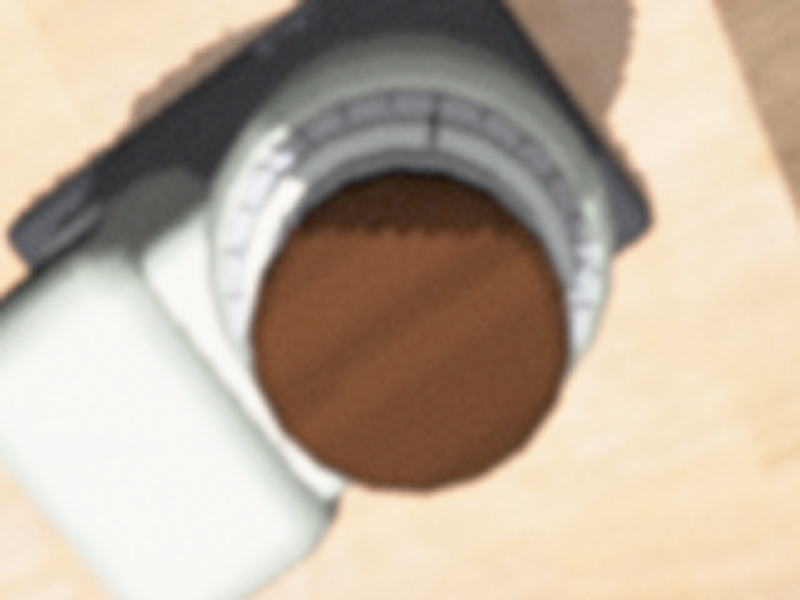

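The final picture shows the mark at (435,120), in the same place relative to the gripper as at the start, so nothing slipped. The ring is about 46° anticlockwise of the touch, and the fingers are clear of it.

```bash
python3 -c "
from plant import r
print(r.close_job())"
```

```text
the job is handed in; nothing more can be done
None
```

The job is handed in: I turned the setting ring clockwise to a light touch of the burrs (about 0.05 rad of give, estimated from the wrist moment), then back about 45° anticlockwise, and let go; no verdict came back, and I did not re-measure the other items on the worktop at the end.

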